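# Load a spare curtain ring into the lever arch keeper

## Robot

A 6-joint arm with a two-finger parallel gripper is mounted at the origin on the work surface. World frame = base frame: x ahead of the robot, y to its left, z up, the work surface at z = 0. Lengths are in mm, angles in rad, forces in N, time in s.
With the tool pointing down it reaches from about 400 to 825 mm from the base axis. Payload 7 kg.
Tool frame: the origin (TCP) lies midway between the tips of the shut fingers; the grasp point (between the pads) lies 19 mm behind it; x points along the fingers, y is the direction in which the jaws open and shut, and the axes are right-handed (so a half turn about x gives the same grasp; the last joint's range is limited). The gripper opens to 88 mm and grips with 3 to 60 N. Pads are 19 mm wide; open, the fingers measure 130 mm over their backs; the gripper's body (78 mm by 193 mm) begins 47 mm behind the grasp point.
Start: joints at [1.489, 0.359, 0.012, 0, -1.224, -0.288], TCP at [243.972, 629.343, 226.561] pointing down, gripper open.
Joint ranges: [-3.07, 3.07], [-1.43, 2.12], [-1.02, 1.25], [-3.03, 1.67], [-3.05, -0], [-3.03, 3.03]. Speed limits (rad/s): [2.39, 2.39, 3.01, 3.14, 3.14, 3.14].

## Interface

Orientations are given as [roll, pitch, yaw] about the fixed x, y, z axes, in that order (R = Rz(yaw) Ry(pitch) Rx(roll)).
In Python, from rig import manip gives the robot as it stands. The module is installed in compiled form; this text tells all that it offers.
- The arm moves only by the shell command python3 -m inch 'ROWS' [FORCE]. ROWS is a JSON object of lists of equal length, an entry for each row: "hand": the opening, from 0 (shut) to 1 (fully open); "slide": the shift along the world's x, y, z in m, a list of three; "dr": the turn, a rotation vector about the world's x, y, z in rad, a list of three. In form: {"hand": [hand, ...], "slide": [[dx, dy, dz], ...], "dr": [[wx, wy, wz], ...]}. A call has 1 to 8 rows; each row shifts and turns the pose as measured when the row begins; what a row does not reach is not made up. A row lasts 1/8 s, in which the tool goes at most 62.5 mm and 10.7 degrees, less where a joint would pass 70% of its speed; a pose out of reach is approached as far as the arm can. A call with a gripper value outside its range is refused whole. The fingers move at their own pace and stop on an object; FORCE is the grip in N (left out, the last holds). Time passes only in rows, so rows that do not move let the fingers close. It gives the time, the measured TCP pose, the force and the opening at its end, in the units of the state.
- manip.state(): the state, without advancing time (a new reading comes with each control period).
- manip.grab_frame(name): name is "scene" or "top" or "wrist"; returns the picture (480x640x3 uint8, red, green, blue); there is no depth.
- manip.camera_params(name): a dict with "intrinsics" (3x3 intrinsics, pixels), "origin" and "orientation" of the camera in the world. Camera axes: x right, y up, looking along -z (the intrinsics and any distortion apply to the point x, -y, -z); pixel columns grow to the right and rows downward; lengths in mm; the calibration is good to about 2 mm. The wrist camera is an equidistant fisheye: a pixel r from the principal point sees the ray r / f radians off the axis. A picture is of the moment at which its call begins: read the wrist's pose just before it. camera_params takes no time and is no camera call; for the wrist camera it gives the pose at the moment of the call.
- manip.sign_off(): hands the job in, once; it reports no verdict.
Trained networks look in the newest picture that a camera, given by its name, has taken for a name from the list of things; names that differ only in an ending like _2 or _b are one class to them, and where a whole thing is asked for, a point or a joint stands for the part that bears it (a point fixed in the world has none). Each returns a list of dicts, best first, with "conf" (0 to 1); they miss things now and then, are a little off and sometimes report something else, mostly with a low value. They report only what shows in the picture. A call takes as long as a camera call. They do not tell look-alikes from the thing itself.
- manip.look_for(name, camera): "centre" ([row, column] in pixels, amid what is visible of it).
- manip.place_of(name, camera): "centre" ([row, column] in pixels: a listed point, or the origin of a listed thing).
The state is a dict: "time_s": time; "q": joint angles; "joint_velocities": joint speeds; "joint_torque": joint torques, N m; "position": TCP position; "tool_rot": TCP orientation; "force": force on the tool from outside, world axes, zero at the start; "torque": the same for the moment, N m; "width": opening from 0.0 (shut) to 1.0 (fully open).
Only numpy, scipy, OpenCV 4.12 (cv2) and the standard library are available. Lean on these libraries where they do the work, as an engineer would, in place of code of your own. Each camera call takes 0.05 s, during which the arm holds its last target. There are 200 camera calls.

## Task

Lift the keeper's lever until its arches spring fully open, thread the loose shower-curtain ring over the keeper's empty post so that it lies flat on the deck, then press the lever down fully home, closing the arches over the ring, and bear on it for a moment with 12 to 20 N to set its catch before letting go. Go gently: never push down or pull up on the keeper with more than 24 N, keep the ring it already holds on its post, and leave the other things on the ledge where they are.

Things in the scene. Friction and masses are not known exactly. Their poses are not given: they have to be found in the camera images.
- keeper: Ring keeper fixed on the ledge. Origin: underside of its rubber foot. x from front (lever tip) to back (arch hinges), y from lever end (-y) to post end (+y), z up. Deck, top at z = 22 mm: x -75..60, y -40..115 mm under the posts; x -30..60, y -110..-40 mm at the lever. Posts at x = -15, y = 75 (empty) and y = 0 mm (holds a ring).
- lever_pivot (a point): The lever's pivot, on its centre line (keeper x = 30, y = -80, z = 45 mm); the pivot axis is parallel to keeper y. Closed, a 12 mm wide steel bar runs level from here to a slotted post 70 mm out in the keeper's -x; the black thumb plate is clamped there, 72 to 102 mm out from the pivot, 24 mm wide (y), 10 mm thick, over the ledge in front of the deck.
- lever (a joint): Lever angle, rad: 0 = closed; 1.0 = fully up. The thumb plate is parallel to the bar, but its clamped height is DIFFERENT EACH TIME and not measured: closed, its centre is 33 to 57 mm above the ledge: see or feel it. Over-centre spring: 3.3 N up at the plate starts it, past 0.07 it springs open; closing takes up to 9 N (most near 0.4), below 0.07 it snaps home on a hard stop.
- arches (a joint): Angle of the two 6 mm steel arches, rad, always equal to the lever's: 0 = closed, their tips on the post tops; 1.0 = tipped back, the posts free from above. Hinges at keeper x = 45, z = 25 mm, behind the posts; each arch is 45 mm tall and reaches 60 mm forward.
- mount (a joint): How far the deck, with everything on it, has moved up (+) or down (-) on its stiff rubber foot, m: 1 mm for each 8 N pushed or pulled, 0 at rest. With the lever closed on its stop, a firm press of 12 N or more on the thumb plate sets its catch. Beyond 3 mm (24 N) either way the keeper is damaged.
- post_empty (a point): Foot of the empty post, on its axis at the deck's top. The post, 6 mm thick steel, rises straight up 45 mm from here (its top 67 mm above the ledge).
- post_used (a point): Foot of the post that already holds a ring, on its axis at the deck's top.
- ring: The loose white plastic curtain ring, lying flat on the ledge, 30 g: 60 mm outside, 44 mm inside, 8 mm thick. Origin: centre of the ring on its underside, z up. A square lug, 10 mm wide (y), 22 mm long (x from -50 to -28 mm) and 26 mm tall from the underside, stands on its rim on the -x side, as a grip.
- ring_held: The like ring already on the used post, lying on the deck; it stays there. Origin: centre of its underside.
- owl_dish: White ceramic owl-shaped soap dish, about 170 mm long, 110 mm tall, bystander; origin under the dish.
- hairbrush: Wooden hairbrush lying bristles up, 180 mm long along its x, bystander.
- cologne: Amber glass cologne bottle with a black twist cap, 105 mm tall, bystander.
- brush_case: Grey toothbrush case, 200 mm long along its x, 22 mm tall, bystander.
- nail_clipper: Chrome nail clipper, 58 mm long along its x, 12 mm tall, bystander.
- pump_bottle: Grey plastic bottle, 60 mm across, 160 mm tall, bystander.
- tumbler: Blue ceramic tumbler, 72 mm across, 95 mm tall, bystander.
There are look-alikes about, which are no part of the job. What is shaped like the ring but yellow is not meant. What is shaped like the ring_held but blue is not meant.

How it is judged:
By the outcome, as a careful person would: the job done as asked, in the order asked, and still so for the second after the job is handed in, with the robot touching nothing.
It also fails if it takes over 70 s, if anything falls off the work surface, if the arm or the gripper's body presses on something with over 40 N, if the wrist force passes 120 N, or if a joint passes its speed limit or range.

## Working session

There is one attempt and no reset: what is moved stays moved. The work goes in short steps, Python scripts to look and compute and a shell command to move; the robot and the scene stay as the last step left them, time stands still between calls to the robot, and variables do not carry over. Pictures are saved under pics/ and viewed, about 8 in all and at most 12, crops included, and the job is handed in when it is done.

```bash
mkdir -p pics; cat > h.py <<'E'
import numpy as np, cv2
from scipy.spatial.transform import Rotation as R
from rig import manip
def P(n):
    p=manip.camera_params(n); K=np.array(p["intrinsics"]); o=np.array(p["origin"]); r=np.array(p["orientation"])
    if r.shape!=(3,3): r=R.from_euler('xyz',r).as_matrix()
    return K,o,r,p
def ray(n,rc,prm=None):
    K,o,r,p=prm or P(n); u=(rc[1]-K[0,2])/K[0,0]; v=(rc[0]-K[1,2])/K[1,1]
    if n=='wrist':
        t=np.hypot(u,v); s=np.sin(t)/max(t,1e-9); d=np.array([u*s,-v*s,-np.cos(t)])
    else: d=np.array([u,-v,-1.])
    return o,r@d
def at(n,rc,z,prm=None):
    o,d=ray(n,rc,prm); return o+d*(z-o[2])/d[2]
def proj(n,X,prm=None):
    K,o,r,p=prm or P(n); c=r.T@(np.array(X)-o); x,y,z=c[0],-c[1],-c[2]
    if n=='wrist':
        h=np.hypot(x,y); t=np.arctan2(h,z); u,v=(x*t/h,y*t/h) if h>0 else (0,0)
    else: u,v=x/z,y/z
    return [K[1,1]*v+K[1,2],K[0,0]*u+K[0,2]]
def snap(n,f):
    im=manip.grab_frame(n); cv2.imwrite('pics/'+f,im[:,:,::-1]); return im
E
python3 - <<'E'
from h import *
np.set_printoptions(precision=1,suppress=True)
for n in ('scene','top'):
    snap(n,n+'0.png'); pr=P(n); print(n,pr[3])
    for t in ('lever_pivot','post_empty','post_used','ring','ring_held','keeper'):
        z={'lever_pivot':45,'post_empty':22,'post_used':22,'ring_held':22}.get(t,0)
        for d in manip.place_of(t,n)[:3]: print(t,np.round(d['centre'],1),round(d['conf'],2),at(n,d['centre'],z,pr))
    print('lever',[(np.round(d['centre']),round(d['conf'],2)) for d in manip.look_for('lever',n)[:2]])
print(manip.state())
E
```

```text
scene {'intrinsics': array([[435.7,   0. , 315. ],
       [  0. , 435.7, 242.1],
       [  0. ,   0. ,   1. ]]), 'origin': array([1108.3,  606.5,  821.3]), 'orientation': array([0.8, 0. , 2.4])}
lever_pivot [221.1 247.8] 0.64 [ 621.2 -195.8   45. ]
post_empty [238.  303.2] 0.88 [543.3 -55.8  22. ]
post_used [229.3 280. ] 0.56 [ 564.7 -127.7   22. ]
ring [302.4 387. ] 0.75 [539.7 235.4   0. ]
ring [287.2 336.6] 0.55 [591.  117.3   0. ]
ring_held [229.5 280.7] 0.67 [ 563.9 -125.7   22. ]
ring_held [198.6 318.2] 0.6 [ 393.3 -152.6   22. ]
ring_held [368.6 419.3] 0.16 [641.7 401.   22. ]
keeper [235.7 275.1] 0.72 [ 577.1 -136.9    0. ]
lever [(array([214., 260.]), 0.68), (array([182., 218.]), 0.67)]
top {'intrinsics': array([[481.3,   0. , 318.4],
       [  0. , 481.3, 239.6],
       [  0. ,   0. ,   1. ]]), 'origin': array([ 441.4,  -14.7, 1034.6]), 'orientation': array([ 0.2,  0. , -1.6])}
lever_pivot [224.6 407.9] 0.6 [ 622.6 -192.9   45. ]
lever_pivot [253.6 374.8] 0.3 [ 562.7 -122.2   45. ]
post_empty [265.1 343.4] 0.91 [541.9 -57.7  22. ]
post_used [256.2 373.7] 0.88 [ 560.  -122.2   22. ]
post_used [245.4 497.9] 0.68 [ 579.4 -385.3   22. ]
ring [243.3 258.1] 0.81 [594.2 125.8   0. ]
ring [274.7 208.9] 0.79 [527.3 231.6   0. ]
ring [261.8 340.2] 0.69 [551.4 -51.9   0. ]
ring_held [256.4 373.6] 0.82 [ 559.5 -121.9   22. ]
ring_held [342.6 397.9] 0.64 [ 380.5 -166.6   22. ]
keeper [250.  370.4] 0.92 [ 576.1 -117.8    0. ]
lever [(array([248., 416.]), 0.68), (array([173., 466.]), 0.32)]
{'time_s': 0.8, 'q': array([ 1.5,  0.4,  0. , -0. , -1.2, -0.3]), 'joint_velocities': array([-0.,  0., -0., -0., -0.,  0.]), 'joint_torque': array([  0. , -58.2,  29.3,   7. ,   0. ,  -0. ]), 'position': array([243.9, 629.3, 226.6]), 'tool_rot': array([-0.2,  1.6,  2.6]), 'force': array([-0. ,  0.4,  0.2]), 'torque': array([-0., -0.,  0.]), 'width': 1.0005207174475574}
```

View pics/top0.png

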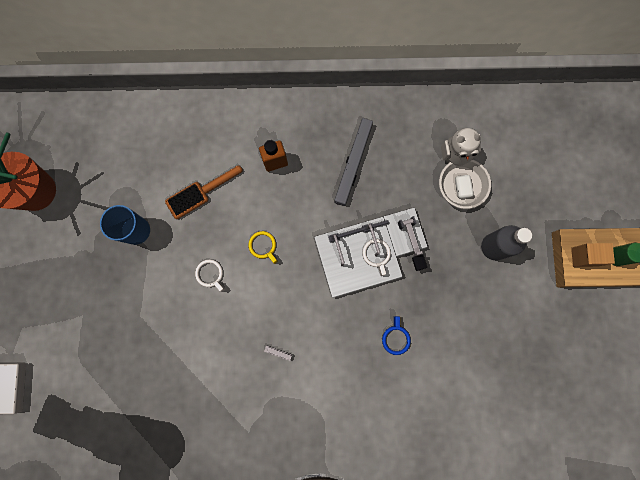

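View pics/scene0.png

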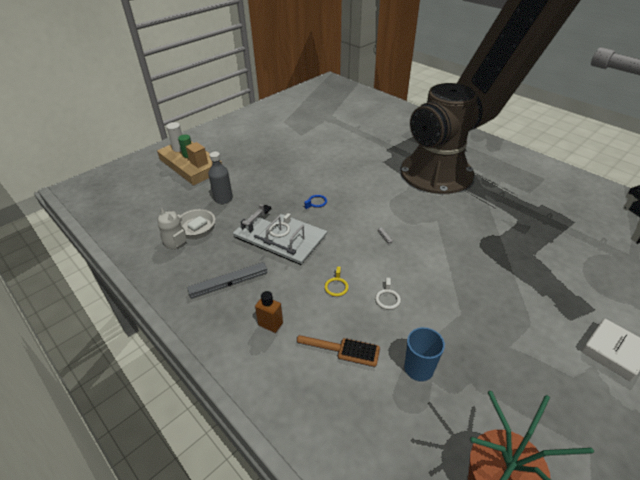

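The white ring sits at about (274,209) in the top view with its lug down-right, and the yellow look-alike is at (243,258). The keeper is near (250,370) with its black thumb plate at about (262,420); in the scene view the plate is near (209,265).

```bash
cat >> h.py <<'E'
def tri(a,b):
    (o1,d1),(o2,d2)=a,b; d1=d1/np.linalg.norm(d1); d2=d2/np.linalg.norm(d2)
    s=np.linalg.lstsq(np.c_[d1,-d2],o2-o1,rcond=None)[0]; p,q=o1+s[0]*d1,o2+s[1]*d2
    return (p+q)/2,np.linalg.norm(p-q)
def blob(im,r0,r1,c0,c1,f):
    m=f(im[r0:r1,c0:c1].astype(int)).astype(np.uint8)
    n,l,st,ce=cv2.connectedComponentsWithStats(m); k=1+np.argmax(st[1:,4])
    return np.array([ce[k][1]+r0,ce[k][0]+c0]),st[k],l==k
E
python3 - <<'E'
from h import *
np.set_printoptions(precision=1,suppress=True)
T=cv2.imread('pics/top0.png')[:,:,::-1];S=cv2.imread('pics/scene0.png')[:,:,::-1]
pt,ps=P('top'),P('scene')
loc={'post_empty':(-15,75,22),'post_used':(-15,0,22),'lever_pivot':(30,-80,45)}
tp={'post_empty':(265.1,343.4),'post_used':(256.2,373.7),'lever_pivot':(224.6,407.9)}
sp={'post_empty':(238,303.2),'post_used':(229.3,280),'lever_pivot':(221.1,247.8)}
from scipy.optimize import least_squares
def W(p,l): 
    c,s=np.cos(p[2]),np.sin(p[2]); return np.array([p[0]+c*l[0]-s*l[1],p[1]+s*l[0]+c*l[1],l[2]])
def f(p): return np.concatenate([np.array(proj(n,W(p,loc[k]),q))-d[k] for n,d,q in(('top',tp,pt),('scene',sp,ps)) for k in loc])
r=least_squares(f,[577,-120,.26],loss='soft_l1'); print('keeper',r.x[:2],r.x[2].round(3),r.fun)
dark=lambda a:a.max(2)<45
a,sa,_=blob(T,250,275,410,435,dark); b,sb,_=blob(S,200,220,255,275,dark); print(a,sa,b,sb)
print('plate tri',tri(ray('top',a,pt),ray('scene',b,ps)),'exp',W(r.x,(-57,-80,45)))
# ring white
wh=lambda a:(a.min(2)>150)
c,sc,m=blob(T,255,295,190,235,wh); print('ring blob',c,sc)
d,sd,m2=blob(S,275,312,370,405,wh); print(d,sd)
for n,im,(r0,r1,c0,c1),q in(('top',T,(255,295,190,235),pt),('scene',S,(275,312,370,405),ps)):
    mm=np.argwhere(wh(im[r0:r1,c0:c1].astype(int)))+[r0,c0]
    X=np.array([at(n,x,8,q)[:2] for x in mm]); w=X.mean(0); 
    e,v=np.linalg.eigh(np.cov(X.T)); far=X[np.argsort(-np.hypot(*(X-w).T))[:8]].mean(0)
    print(n,len(X),'mean',w,'axis',v[:,1],'far',far)
st=manip.state(); Rm=R.from_euler('xyz',st['tool_rot']).as_matrix(); print(Rm)
big=cv2.resize(np.hstack([T[200:310,310:450],S[190:270,220:340].repeat(1,0)[:110] if 0 else cv2.resize(S[190:270,220:340],(165,110))]),None,fx=2.6,fy=2.6,interpolation=cv2.INTER_CUBIC)
cv2.imwrite('pics/crop1.png',big[:,:,::-1])
E
```

```text
keeper [ 574.9 -123.7] 0.242 [-0.2 -1.6 -0.2  2.4 -0.3  0.5  0.1  0.6 -0.7  1.3  0.6 -0.2]
[262.2 419.3] [  2   4  16  17 186] [208.7 266.3] [ 9  5  7  9 44]
plate tri (array([ 543.6, -214.4,   34.4]), np.float64(2.818162939210488)) exp [ 538.8 -215.    45. ]
ring blob [274.7 209.4] [  5   5  28  31 252]
[298.5 387.9] [  6  14  25  19 156]
top 256 mean [526.6 228. ] axis [-0.8 -0.6] far [497.1 203.2]
scene 185 mean [527.5 227.2] axis [-0.8 -0.6] far [484.6 192.2]
[[-0.  -0.4 -0.9]
 [ 0.  -0.9  0.4]
 [-1.  -0.   0. ]]
```

View pics/crop1.png

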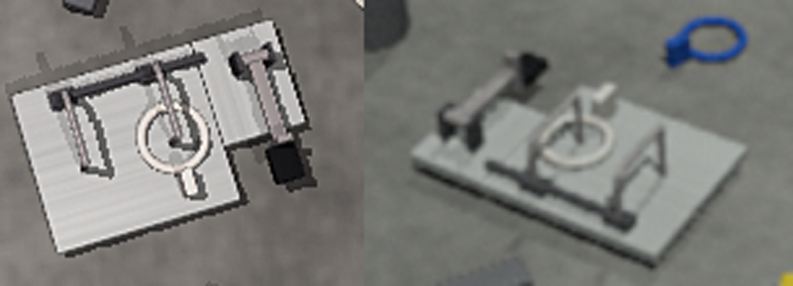

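In the crop the lever is closed and the plate lies in front of the lever deck. The held ring's lug points to the front. Triangulation puts the plate centre near (541,-215) with its height at 34–45 mm. I'm going above it now.

```bash
python3 -m inch '{"hand":[1,0.5,0.5,0.5,0.5,0.5,0.5,0.5],"slide":[[0.0186,-0.0528,0],[0.0186,-0.0528,0],[0.0186,-0.0528,0],[0.0186,-0.0528,0],[0.0186,-0.0528,0],[0.0186,-0.0528,0],[0.0186,-0.0528,0],[0.0186,-0.0528,0]],"dr":[[0,0,-0.155],[0,0,-0.155],[0,0,-0.155],[0,0,-0.155],[0,0,-0.155],[0,0,-0.155],[0,0,-0.155],[0,0,-0.155]]}' 10
python3 -m inch '{"hand":[0.5,0.5,0.5,0.5,0.5,0.5,0.5,0.5],"slide":[[0.0186,-0.0528,0],[0.0186,-0.0528,0],[0.0186,-0.0528,0],[0.0186,-0.0528,0],[0.0186,-0.0528,0],[0.0186,-0.0528,0],[0.0186,-0.0528,0],[0.0186,-0.0528,0]],"dr":[[0,0,-0.155],[0,0,-0.155],[0,0,-0.155],[0,0,-0.155],[0,0,-0.155],[0,0,-0.155],[0,0,-0.155],[0,0,-0.155]]}'
```

```text
time_s: 1.8
position: [394.3, 197.3, 226.2]
tool_rot: [-0.87, 1.568, 0.629]
force: [1.3, -0.1, 0.5]
width: 0.504
time_s: 2.8
position: [546.7, -240.1, 230.2]
tool_rot: [-0.61, 1.558, -0.391]
force: [0.5, 0.9, 0.7]
width: 0.502
```

```bash
cat >> h.py <<'E'
YAW=.242; KO=np.array([574.9,-123.7])
def K2W(l,yaw=None,o=None):
    yaw=YAW if yaw is None else yaw; o=KO if o is None else o
    c,s=np.cos(yaw),np.sin(yaw); return np.array([o[0]+c*l[0]-s*l[1],o[1]+s*l[0]+c*l[1],l[2]])
def err(yaw):  # rotvec to make tool x down, jaw y along direction (-sin,cos)(yaw) (nearest sign)
    st=manip.state(); Rm=R.from_euler('xyz',st['tool_rot']).as_matrix()
    best=None
    for s in(1,-1):
        y=s*np.array([-np.sin(yaw),np.cos(yaw),0]); x=np.array([0,0,-1.]); T=np.c_[x,y,np.cross(x,y)]
        v=R.from_matrix(T@Rm.T).as_rotvec()
        if best is None or np.linalg.norm(v)<np.linalg.norm(best): best=v
    return best
E
python3 - <<'E'
from h import *
np.set_printoptions(precision=3,suppress=True)
st=manip.state(); print(st['q'],st['position'],'err',err(YAW))
pw=P('wrist'); snap('wrist','w1.png'); print(pw[1],pw[2],pw[3]['intrinsics'])
for k,l in dict(pivot=(30,-80,45),plate35=(-57,-80,40),plate50=(-57,-80,55),used=(-15,0,22),empty=(-15,75,22)).items(): print(k,proj('wrist',K2W(l),pw))
for t in('lever_pivot','post_used','post_empty'): print(t,[(d['centre'],d['conf']) for d in manip.place_of(t,'wrist')[:2]])
E
```

```text
[-0.084  0.221 -0.174  0.004 -1.164 -1.27 ] [ 546.695 -240.085  230.21 ] err [0.005 0.012 0.024]
[ 478.405 -252.521  388.417] [[-0.216 -0.941 -0.26 ]
 [ 0.976 -0.21  -0.05 ]
 [-0.007 -0.265  0.964]] [[371.648   0.    321.247]
 [  0.    371.648 236.521]
 [  0.      0.      1.   ]]
pivot [np.float64(293.63259498236846), np.float64(349.1626917292057)]
plate35 [np.float64(207.70823152390506), np.float64(348.59035854264596)]
plate50 [np.float64(210.80488844221088), np.float64(349.64552272808476)]
used [np.float64(242.69130980475438), np.float64(423.223934528016)]
empty [np.float64(240.96161910495343), np.float64(487.4407454609191)]
lever_pivot [([300.3, 350.1], 0.58)]
post_used [([247.7, 427.5], 0.67)]
post_empty [([273.4, 634.9], 0.65), ([243.5, 490.2], 0.57)]
```

View pics/w1.png

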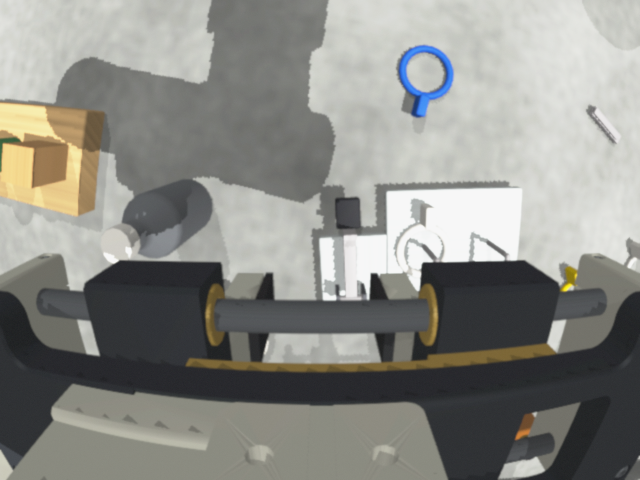

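The plate is at (213,348) in the wrist view, within a few px of where I predicted, so the keeper pose is good. I'll shut the fingers and feel for the plate top.

```bash
cat > chk.py <<'E'
import sys
from rig import manip
s=manip.state(); f=s['force'][2]-float(sys.argv[2]) if len(sys.argv)>2 else s['force'][2]
print('chk',s['position'].round(1),'F',s['force'].round(2)); sys.exit(0 if abs(f)<float(sys.argv[1]) else 1)
E
python3 -m inch '{"hand":[0,0,0,0,0,0,0],"slide":[[-0.0012,0.0062,-0.0375],[-0.0012,0.0062,-0.0375],[-0.0012,0.0062,-0.0375],[-0.0012,0.0062,-0.0375],[0,0,0],[0,0,0],[0,0,0]],"dr":[[0,0,0.024],[0.005,0.012,0],[0,0,0],[0,0,0],[0,0,0],[0,0,0],[0,0,0]]}'
python3 -c "
from h import *
print(err(YAW).round(3)); s=manip.state(); print(s['position'],s['force'],s['width'])
pw=P('wrist'); im=snap('wrist','w2.png')
for h in(38,45,52,62): print(h,np.round(proj('wrist',K2W((-57,-80,h)),pw)))
"
```

```text
time_s: 3.88
position: [542.7, -207.8, 82.5]
tool_rot: [-0.294, 1.563, -0.034]
force: [0.7, -0.2, -0.3]
width: 0.004
[ 0.     0.008 -0.018]
[ 542.69982379 -207.83165229   82.54197597] [ 0.69368944 -0.17247843 -0.34345715] 0.004076765976964614
38 [250. 309.]
45 [254. 308.]
52 [258. 308.]
62 [264. 307.]
```

View pics/w2.png

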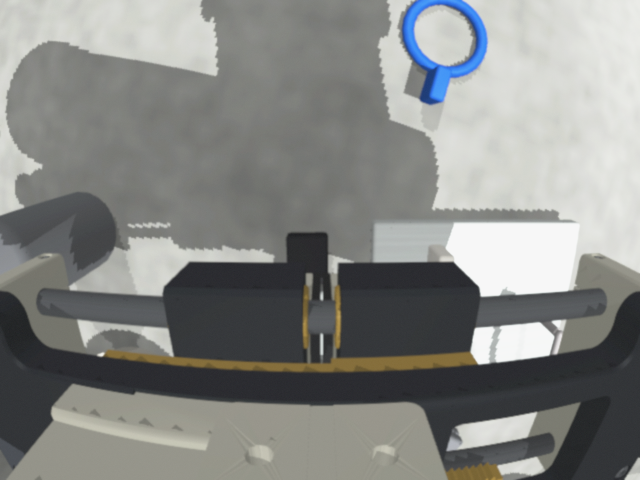

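The plate's front edge is at row 233, columns 288–328, so I need to shift 7 mm in -y. Then I feel downward in small, force-checked steps.

```bash
python3 -c "
from h import *
pw=P('wrist')
for h in(38,45,52,62): print(h,[np.round(proj('wrist',K2W((-72,y,h)),pw),1).tolist() for y in(-92,-68)])
"
A='"dr":[[0,0,0],[0,0,0],[0,0,0],[0,0,0]]}'
python3 -m inch '{"hand":[0,0,0,0],"slide":[[0,-0.007,-0.006],[0,0,-0.006],[0,0,-0.004],[0,0,0]],"dr":[[0,0.008,-0.018],[0,0,0],[0,0,0],[0,0,0]]}'
python3 chk.py 2 && python3 -m inch '{"hand":[0,0],"slide":[[0,0,-0.002],[0,0,-0.002]],"dr":[[0,0,0],[0,0,0]]}' >/dev/null && python3 chk.py 2 && python3 -m inch '{"hand":[0,0],"slide":[[0,0,-0.002],[0,0,-0.002]],"dr":[[0,0,0],[0,0,0]]}' >/dev/null && python3 chk.py 2 && python3 -m inch '{"hand":[0,0],"slide":[[0,0,-0.002],[0,0,-0.002]],"dr":[[0,0,0],[0,0,0]]}' >/dev/null && python3 chk.py 2 && python3 -m inch '{"hand":[0,0],"slide":[[0,0,-0.002],[0,0,-0.002]],"dr":[[0,0,0],[0,0,0]]}' >/dev/null && python3 chk.py 2 && python3 -m inch '{"hand":[0,0],"slide":[[0,0,-0.002],[0,0,-0.002]],"dr":[[0,0,0],[0,0,0]]}' >/dev/null && python3 chk.py 2 && python3 -m inch '{"hand":[0,0],"slide":[[0,0,-0.002],[0,0,-0.002]],"dr":[[0,0,0],[0,0,0]]}' >/dev/null && python3 chk.py 2 && python3 -m inch '{"hand":[0,0],"slide":[[0,0,-0.002],[0,0,-0.002]],"dr":[[0,0,0],[0,0,0]]}' >/dev/null && python3 chk.py 2
```

```text
38 [[223.8, 287.9], [224.5, 330.5]]
45 [[226.7, 286.8], [227.5, 330.8]]
52 [[229.9, 285.5], [230.7, 331.1]]
62 [[234.8, 283.6], [235.6, 331.6]]
time_s: 4.42
position: [543.7, -216.2, 67.2]
tool_rot: [-0.479, 1.568, -0.238]
force: [-0.2, -0.1, 0.4]
width: 0.004
chk [ 543.7 -216.2   67.2] F [-0.16 -0.13  0.35]
chk [ 543.7 -216.2   62.9] F [ 0.48 -0.68 -0.44]
chk [ 543.8 -216.1   58.7] F [-0.12 -0.24  0.26]
chk [ 543.8 -216.    54.5] F [-0.31  0.05 -0.44]
chk [ 543.8 -216.1   50.2] F [ 0.23 -0.47 -0.83]
chk [ 543.8 -216.    45.9] F [-0.24 -0.11  0.17]
chk [ 543.8 -216.1   41.6] F [ 0.36  0.61 -0.25]
chk [ 543.9 -216.1   37.7] F [-1.39  0.78  7.21]
```

I touched at TCP z≈38.5 with 7 N, so the plate centre is at h≈33.5, matching the triangulation. Next I straddle the plate and grip it.

```bash
python3 -m inch '{"hand":[0,0.42,0.42,0.42,0.42,0.42],"slide":[[0,0,0.012],[0,0,0.004],[0,0,0],[0,0,0],[0,0,0],[0,0,0]],"dr":[[0,0,0],[0,0,0],[0,0,0],[0,0,0],[0,0,0],[0,0,0]]}' 20
python3 chk.py 2 && python3 -m inch '{"hand":[0.42,0.42,0.42,0.42],"slide":[[0,0,-0.009],[0,0,-0.009],[0,0,-0.007],[0,0,0]],"dr":[[0,0,0],[0,0,0],[0,0,0],[0,0,0]]}'
python3 chk.py 2 && python3 -m inch '{"hand":[0.2,0.2,0.2,0.2],"slide":[[0,0,0],[0,0,0],[0,0,0],[0,0,0]],"dr":[[0,0,0],[0,0,0],[0,0,0],[0,0,0]]}'; python3 chk.py 2
```

```text
time_s: 6.92
position: [543.9, -216.1, 54.8]
tool_rot: [-0.465, 1.567, -0.225]
force: [0.1, -0.5, 0.5]
width: 0.409
chk [ 543.9 -216.1   54.8] F [ 0.09 -0.51  0.52]
time_s: 7.42
position: [543.1, -216.0, 27.0]
tool_rot: [-0.595, 1.569, -0.355]
force: [-0.5, 0.9, 0.3]
width: 0.419
chk [ 543.1 -216.    27. ] F [-0.52  0.88  0.25]
time_s: 7.92
position: [543.2, -216.1, 27.3]
tool_rot: [-0.701, 1.569, -0.46]
force: [0.5, -0.2, -0.9]
width: 0.274
chk [ 543.2 -216.1   27.3] F [ 0.51 -0.24 -0.86]
```

The gripper holds the plate (24 mm). I'll lift a little first, then follow the arc.

```bash
python3 -m inch '{"hand":[0.2,0.2,0.2],"slide":[[-0.0003,-0.0001,0.0043],[-0.0003,-0.0001,0.0043],[0,0,0.003]],"dr":[[0,0,0],[0,0,0],[0,0,0]]}'; python3 chk.py 8 && python3 -m inch '{"hand":[0.2,0.2],"slide":[[0.0006,0.0001,0.011],[0.0024,0.0006,0.0129]],"dr":[[0,0,0],[0,0,0]]}'; python3 chk.py 8 && python3 -m inch '{"hand":[0.2,0.2],"slide":[[0.0044,0.0011,0.0124],[0.006,0.0015,0.0115]],"dr":[[0,0,0],[0,0,0]]}'; python3 chk.py 8
```

```text
time_s: 8.3
position: [542.6, -216.2, 39.5]
tool_rot: [-0.827, 1.569, -0.585]
force: [-1.2, 0.3, 0.4]
width: 0.269
chk [ 542.6 -216.2   39.5] F [-1.23  0.26  0.4 ]
time_s: 8.55
position: [547.0, -215.4, 65.7]
tool_rot: [-0.544, 1.567, -0.302]
force: [3.6, 3.7, 3.0]
width: 0.272
chk [ 547.  -215.4   65.7] F [3.61 3.67 2.99]
time_s: 8.8
position: [559.8, -211.7, 92.7]
tool_rot: [-0.276, 1.563, -0.034]
force: [5.4, 4.7, -4.0]
width: 0.274
chk [ 559.8 -211.7   92.7] F [ 5.45  4.74 -4.01]
```

```bash
python3 -m inch '{"hand":[0.2,0.2],"slide":[[0.0055,0.0014,0.0055],[0.0035,0.0009,0.003]],"dr":[[0,0,0],[0,0,0]]}'; python3 chk.py 8 && python3 -m inch '{"hand":[0.42,0.42,0.42,0.42],"slide":[[0,0,0],[0,0,0],[0,0,0],[0,0,0]],"dr":[[0,0,0],[0,0,0],[0,0,0],[0,0,0]]}'
python3 -m inch '{"hand":[0.42,0.42,0.42,0.42],"slide":[[0,0,0.03],[0,0,0.05],[0,0,0.03],[0,0,0]],"dr":[[0,0,0],[0,0,0],[0,0,0],[0,0,0]]}'
python3 -c "
from h import *
snap('top','t2.png');im=snap('scene','s2.png');T=cv2.imread('pics/top0.png')
a=cv2.resize(im[160:270,200:340],(420,330),interpolation=2); b=cv2.resize(cv2.imread('pics/t2.png')[200:310,310:430,::-1],(360,330),interpolation=2)
cv2.imwrite('pics/c2.png',np.hstack([a,b])[:,:,::-1])
"
```

```text
time_s: 9.05
position: [569.1, -208.9, 102.5]
tool_rot: [-0.242, 1.563, 0.0]
force: [-0.6, 0.2, 1.5]
width: 0.272
chk [ 569.1 -208.9  102.5] F [-0.57  0.19  1.52]
time_s: 9.55
position: [567.5, -209.8, 101.2]
tool_rot: [-0.301, 1.566, -0.061]
force: [0.7, -0.1, -0.8]
width: 0.418
time_s: 10.05
position: [565.9, -210.1, 213.0]
tool_rot: [-0.472, 1.569, -0.233]
force: [-0.4, -0.4, -0.3]
width: 0.422
```

View pics/c2.png

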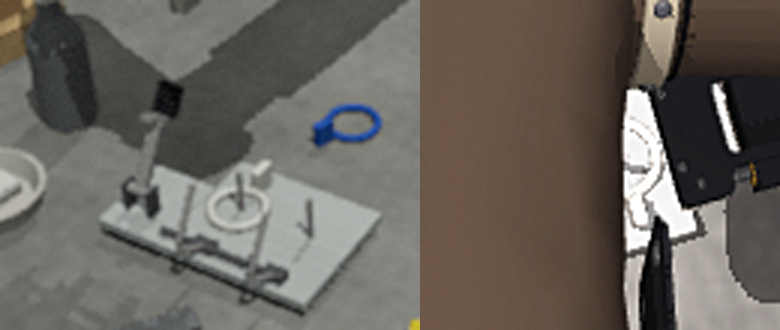

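Lever up, arches tipped back and both posts clear; the held ring is still in place. Now to the ring's lug.

```bash
python3 -m inch '{"hand":[0.42,0.42,0.42,0.42,0.42,0.42,0.42,0.42],"slide":[[-0.0076,0.0519,0],[-0.0076,0.0519,0],[-0.0076,0.0519,0],[-0.0076,0.0519,-0.005],[-0.0076,0.0519,-0.01],[-0.0076,0.0519,-0.015],[-0.0076,0.0519,-0.015],[-0.0076,0.0519,-0.015]],"dr":[[0,0,0.05],[0,0,0.05],[0,0,0.05],[0,0,0.05],[0,0,0.05],[0,0,0.05],[0,0,0.05],[0,0,0.05]]}'
python3 -m inch '{"hand":[0.42],"slide":[[0,0,0]],"dr":[[0,0,0]]}' >/dev/null
python3 - <<'E'
from h import *
np.set_printoptions(precision=3,suppress=True)
st=manip.state(); print(st['position'],err(.64)); pw=P('wrist'); im=snap('wrist','w3.png'); np.savez('w3.npz',o=pw[1],r=pw[2])
for t in('ring',): print([(d['centre'],d['conf'],at('wrist',d['centre'],0,pw)) for d in manip.place_of(t,'wrist')[:3]])
print('tcp ground',proj('wrist',[*st['position'][:2],13],pw))
E
```

```text
time_s: 11.15
position: [495.4, 212.4, 137.8]
tool_rot: [2.938, 1.552, -2.701]
force: [0.9, -0.6, -0.7]
width: 0.417
[493.66  214.498 135.05 ] [ 0.01  -0.02  -0.008]
[]
tcp ground [np.float64(231.56402464116928), np.float64(319.2457527939804)]
```

View pics/w3.png

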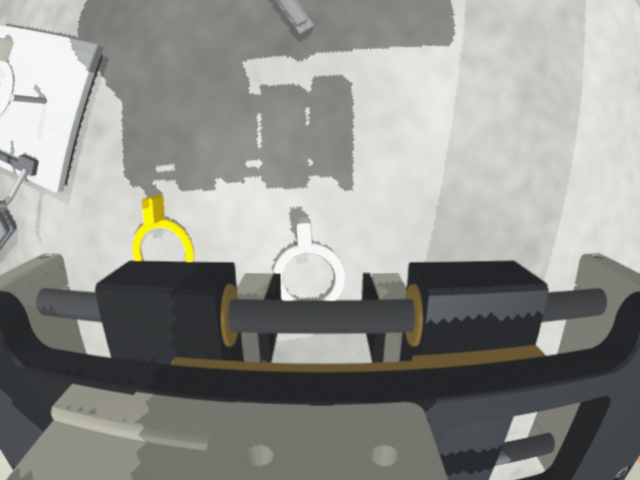

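```bash
python3 - <<'E'
from h import *
np.set_printoptions(precision=3,suppress=True)
im=cv2.imread('pics/w3.png')[:,:,::-1].astype(int); pw=P('wrist')
m=(im.min(2)>225); 
for r in range(220,262,3):
    c=np.flatnonzero(m[r,270:350])+270; print(r,(c.min(),c.max(),len(c)) if len(c) else None)
st=manip.state(); print(st['position'])
a=at('wrist',(226,303),26,pw); c=at('wrist',(276,312),8,pw); b=at('wrist',(247,307),26,pw)
print(a,b,c,np.linalg.norm((a-c)[:2]),'yaw',np.arctan2(*(c-a)[1::-1]))
E
```

```text
220 (np.int64(270), np.int64(315), 16)
223 (np.int64(273), np.int64(319), 24)
226 (np.int64(271), np.int64(320), 40)
229 (np.int64(271), np.int64(319), 38)
232 (np.int64(271), np.int64(318), 38)
235 (np.int64(273), np.int64(316), 36)
238 (np.int64(273), np.int64(315), 30)
241 (np.int64(272), np.int64(310), 28)
244 (np.int64(270), np.int64(310), 28)
247 (np.int64(270), np.int64(323), 39)
250 (np.int64(270), np.int64(328), 50)
253 (np.int64(270), np.int64(333), 44)
256 (np.int64(270), np.int64(336), 37)
259 (np.int64(270), np.int64(338), 27)
[494.359 212.325 136.174]
[496.158 198.601  26.   ] [507.389 210.595  26.   ] [529.121 230.944   8.   ] 46.18000856390241 yaw 0.7758922441187522
```

The white ring is centred near (530,232) with its yaw at about 0.74 and the lug centre near (502,205). I go down and grip it.

```bash
python3 -m inch '{"hand":[0.42,0.42,0.42,0.42,0.42,0.42],"slide":[[0.003,-0.004,-0.03],[0.0035,-0.004,-0.03],[0,0,-0.03],[0,0,-0.022],[0,0,-0.01],[0,0,0]],"dr":[[0.005,-0.01,0.05],[0.005,-0.01,0.05],[0,0,0],[0,0,0],[0,0,0],[0,0,0]]}' 15
python3 -c "
from h import *
print(err(.74).round(3))"; python3 chk.py 2
```

```text
time_s: 12.12
position: [502.2, 197.1, 11.5]
tool_rot: [-0.939, 1.568, -0.199]
force: [1.0, 0.8, -0.1]
width: 0.422
[0.001 0.003 0.001]
chk [502.2 197.1  11.5] F [ 1.05  0.79 -0.11]
```

```bash
python3 -m inch '{"hand":[0.42,0.42,0.42],"slide":[[-0.0015,0.007,0],[0,0,-0.006],[0,0,0]],"dr":[[0,0,0],[0,0,0],[0,0,0]]}' 
python3 chk.py 2 && python3 -m inch '{"hand":[0.03,0.03,0.03,0.03,0.03,0.03],"slide":[[0,0,0],[0,0,0],[0,0,0],[0,0,0],[0,0,0],[0,0,0]],"dr":[[0,0,0],[0,0,0],[0,0,0],[0,0,0],[0,0,0],[0,0,0]]}' 20
python3 chk.py 3 && python3 -m inch '{"hand":[0.03,0.03,0.03],"slide":[[0,0,0.03],[0,0,0.06],[0,0,0.06]],"dr":[[0,0,0],[0,0,0],[0,0,0]]}'
python3 -c "
from h import *
print(manip.state()['position'].round(1),err(.242).round(3)); print('goal tcp', K2W((-54,75,0)))
im=snap('wrist','w4.png')"
```

```text
time_s: 12.5
position: [501.9, 205.3, 7.3]
tool_rot: [-0.412, 1.565, 0.327]
force: [-0.5, 0.3, 0.5]
width: 0.417
chk [501.9 205.3   7.3] F [-0.55  0.32  0.45]
time_s: 13.25
position: [502.1, 205.6, 7.9]
tool_rot: [-0.363, 1.564, 0.377]
force: [-0.0, -0.4, 0.6]
width: 0.111
chk [502.1 205.6   7.9] F [-0.03 -0.41  0.62]
time_s: 13.62
position: [498.6, 202.8, 156.4]
tool_rot: [-2.846, 1.565, -2.107]
force: [0.7, 0.7, -0.8]
width: 0.109
[498.6 202.8 156.4] [ 0.004 -0.004 -0.497]
goal tcp [504.5001642  -63.82627354   0.        ]
```

View pics/w4.png

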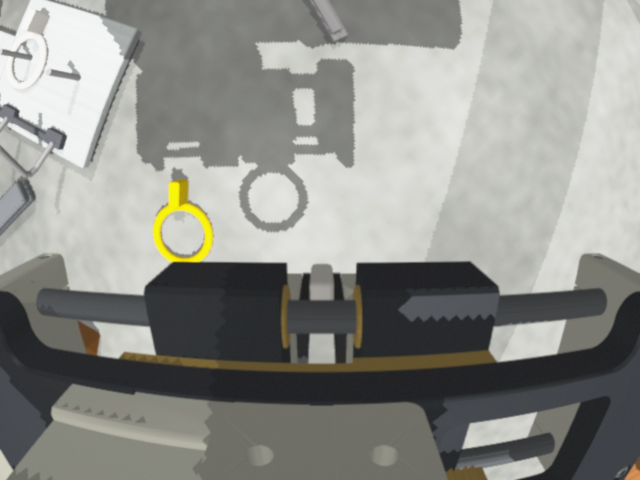

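The ring is held by its lug (9.7 mm opening), with its shadow visible at (197,273). I carry it over the empty post.

```bash
python3 -m inch '{"hand":[0.03,0.03,0.03,0.03,0.03,0.03,0.03],"slide":[[0.001,-0.0445,0],[0.001,-0.0445,0],[0.001,-0.0445,0],[0.001,-0.0445,0],[0.001,-0.0445,0],[0.001,-0.0445,0],[0,0,0]],"dr":[[0,0,-0.083],[0,0,-0.083],[0,0,-0.083],[0,0,-0.083],[0,0,-0.083],[0,0,-0.083],[0,0,0]]}'
python3 -m inch '{"hand":[0.03],"slide":[[0,0,0]],"dr":[[0,0,0]]}' 
python3 - <<'E'
from h import *
st=manip.state(); print(st['position'],err(.242).round(3)); pw=P('wrist'); im=snap('wrist','w5.png')
print([(d['centre'],round(d['conf'],2),at('wrist',d['centre'],22,pw).round(1)) for d in manip.place_of('post_empty','wrist')[:2]])
im=snap('scene','s5.png'); print([(d['centre'],round(d['conf'],2),at('scene',d['centre'],22).round(1)) for d in manip.place_of('post_empty','scene')[:2]])
print([(d['centre'],round(d['conf'],2),at('scene',d['centre'],st['position'][2]-8).round(1)) for d in manip.place_of('ring','scene')[:3]])
E
```

```text
time_s: 14.55
position: [508.0, -68.6, 168.3]
tool_rot: [-0.32, 1.557, -0.092]
force: [1.0, 0.1, 0.2]
width: 0.113
time_s: 14.68
position: [507.9, -68.8, 168.2]
tool_rot: [-0.309, 1.558, -0.082]
force: [0.5, -0.0, -1.6]
width: 0.114
[507.91568314 -68.7881658  168.23267282] [0.001 0.013 0.014]
[([261.6, 332.8], 0.92, array([541.5, -49.9,  22. ]))]
[([235.4, 301.4], 0.89, array([539.7, -67. ,  22. ]))]
[([283.7, 336.1], 0.66, array([686. , 205.5, 160.2])), ([198.6, 299.5], 0.6, array([549.7, -54.3, 160.2]))]
```

```bash
python3 -m inch '{"hand":[0.03,0.03,0.03,0.03],"slide":[[-0.0034,0.0035,-0.025],[0,0,-0.03],[0,0,-0.02],[0,0,0]],"dr":[[0,0.013,0.014],[0,0,0],[0,0,0],[0,0,0]]}'
python3 - <<'E'
from h import *
st=manip.state(); print(st['position'],err(.242).round(3)); s=snap('scene','s6.png'); w=snap('wrist','w6.png')
cv2.imwrite('pics/c6.png',np.hstack([cv2.resize(s[150:270,220:360],(420,360),interpolation=2),cv2.resize(w[150:390,180:430],(375,360),interpolation=2)])[:,:,::-1])
E
```

```text
time_s: 15.42
position: [505.7, -61.4, 92.4]
tool_rot: [-0.509, 1.568, -0.259]
force: [0.2, 0.1, 0.0]
width: 0.113
[505.65914668 -61.3671794   92.37727571] [ 0.001  0.002 -0.008]
```

View pics/c6.png

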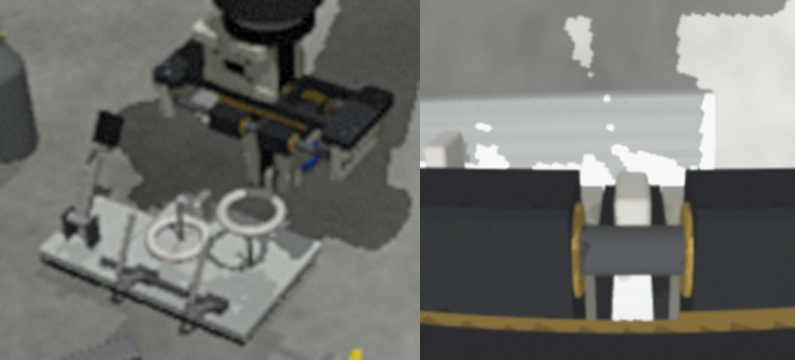

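The ring is level and right above the empty post. I nudge 4 mm in -y and lower it with force checks.

```bash
python3 -m inch '{"hand":[0.03,0.03,0.03],"slide":[[-0.001,-0.004,-0.012],[0,0,-0.012],[0,0,-0.006]],"dr":[[0,0,-0.008],[0,0,0],[0,0,0]]}'; python3 chk.py 3 && python3 -m inch '{"hand":[0.03,0.03,0.03],"slide":[[0,0,-0.012],[0,0,-0.008],[0,0,0]],"dr":[[0,0,0],[0,0,0],[0,0,0]]}' ; python3 chk.py 3
```

```text
time_s: 15.9
position: [507.4, -65.1, 64.3]
tool_rot: [-0.177, 1.561, 0.064]
force: [-0.5, -0.6, -0.5]
width: 0.111
chk [507.4 -65.1  64.3] F [-0.55 -0.58 -0.48]
time_s: 16.27
position: [506.9, -65.3, 42.2]
tool_rot: [-0.207, 1.563, 0.035]
force: [0.3, 0.8, -1.1]
width: 0.112
chk [506.9 -65.3  42.2] F [ 0.26  0.82 -1.06]
```

Underside at about 34 mm. I lower on until it touches the deck.

```bash
python3 -m inch '{"hand":[0.03,0.03,0.03],"slide":[[-0.001,0,-0.005],[0,0,-0.004],[0,0,0]],"dr":[[0,0,0],[0,0,0],[0,0,0]]}'; python3 chk.py 2.5 && python3 -m inch '{"hand":[0.03,0.03],"slide":[[0,0,-0.0015],[0,0,0]],"dr":[[0,0,0],[0,0,0]]}' >/dev/null ; python3 chk.py 2.5 && python3 -m inch '{"hand":[0.03,0.03],"slide":[[0,0,-0.0015],[0,0,0]],"dr":[[0,0,0],[0,0,0]]}' >/dev/null ; python3 chk.py 2.5
```

```text
time_s: 16.65
position: [506.2, -65.3, 32.9]
tool_rot: [-0.205, 1.562, 0.037]
force: [-0.4, 0.5, -0.4]
width: 0.112
chk [506.2 -65.3  32.9] F [-0.38  0.49 -0.44]
chk [506.4 -65.2  31.6] F [-0.87  0.18 -0.68]
chk [506.6 -65.2  30.2] F [-0.25 -1.07 -0.19]
```

```bash
python3 -m inch '{"hand":[0.4,0.4,0.4,0.4],"slide":[[0,0,-0.0005],[0,0,0],[0,0,0],[0,0,0]],"dr":[[0,0,0],[0,0,0],[0,0,0],[0,0,0]]}'; python3 chk.py 2.5
python3 -m inch '{"hand":[0.4,0,0,0,0],"slide":[[0,0,0.03],[0,0,0.05],[0,0,0.06],[0,0,0],[0,0,0]],"dr":[[0,0,0],[0,0,0],[0,0,0],[0,0,0],[0,0,0]]}'
python3 - <<'E'
from h import *
st=manip.state(); print(st['position'],err(.242).round(3)); s=snap('scene','s7.png'); w=snap('wrist','w7.png')
cv2.imwrite('pics/c7.png',np.hstack([cv2.resize(s[150:270,220:360],(420,360),interpolation=2),cv2.resize(w[150:390,180:430],(375,360),interpolation=2)])[:,:,::-1])
E
```

```text
time_s: 17.65
position: [506.8, -65.2, 29.8]
tool_rot: [-0.187, 1.56, 0.055]
force: [0.1, -0.1, -0.6]
width: 0.395
chk [506.8 -65.2  29.8] F [ 0.06 -0.08 -0.64]
time_s: 18.27
position: [505.4, -65.5, 173.6]
tool_rot: [-0.232, 1.562, 0.009]
force: [-1.2, -0.2, 0.1]
width: 0.027
[505.42609478 -65.48070135 173.61186858] [-0.     0.009  0.   ]
```

View pics/c7.png

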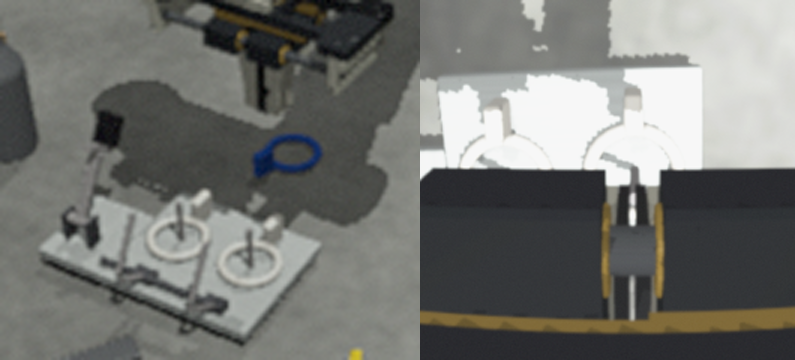

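Both rings lie flat around their posts, with the lugs to the front. Now I go above the raised plate with the fingers shut.

```bash
python3 -m inch '{"hand":[0,0,0,0,0,0],"slide":[[0.0205,-0.0475,0],[0.0205,-0.0475,0],[0.0205,-0.0475,0],[0,0,-0.02],[0,0,-0.01],[0,0,0]],"dr":[[0,0,0],[0,0,0],[0,0,0],[0,0,0],[0,0,0],[0,0,0]]}' 20
python3 -c "
from h import *
print(manip.state()['position'].round(1),err(.242).round(3))"; python3 chk.py 2
```

```text
time_s: 19.12
position: [565.8, -211.9, 134.6]
tool_rot: [2.918, 1.566, -3.121]
force: [0.1, -0.1, 0.6]
width: -0.001
[ 565.8 -211.9  134.6] [ 0.    -0.004 -0.003]
chk [ 565.8 -211.9  134.6] F [ 0.08 -0.07  0.58]
```

```bash
python3 -m inch '{"hand":[0,0],"slide":[[0.001,0.003,-0.006],[-0.0058,-0.0015,-0.007]],"dr":[[0,0,0],[0,0,0]]}' >/dev/null; python3 chk.py 13 && python3 -m inch '{"hand":[0],"slide":[[-0.0058,-0.0015,-0.007]],"dr":[[0,0,0]]}' >/dev/null; python3 chk.py 13 && python3 -m inch '{"hand":[0],"slide":[[-0.0048,-0.0012,-0.008]],"dr":[[0,0,0]]}' >/dev/null; python3 chk.py 13
```

```text
chk [ 562.6 -209.4  122.8] F [0.23 0.03 5.68]
chk [ 556.7 -211.   116.8] F [-3.7  -0.51  9.32]
chk [ 551.  -212.6  110.1] F [-5.49 -2.25 10.36]
```

```bash
python3 -m inch '{"hand":[0],"slide":[[-0.0045,-0.0011,-0.008]],"dr":[[0,0,0]]}' >/dev/null; python3 chk.py 15 && python3 -m inch '{"hand":[0],"slide":[[-0.0035,-0.0009,-0.008]],"dr":[[0,0,0]]}' >/dev/null; python3 chk.py 15 && python3 -m inch '{"hand":[0],"slide":[[-0.003,-0.0007,-0.008]],"dr":[[0,0,0]]}' >/dev/null; python3 chk.py 15 && python3 -m inch '{"hand":[0],"slide":[[-0.002,-0.0005,-0.008]],"dr":[[0,0,0]]}' >/dev/null; python3 chk.py 15
```

```text
chk [ 545.4 -214.1  103.2] F [-4.23 -2.71  9.63]
chk [ 541.1 -215.5   96.5] F [-3.71 -1.19 10.37]
chk [ 537.4 -216.5   89.7] F [-3.99 -1.49  9.85]
chk [ 534.4 -217.4   82.9] F [-4.63 -1.07  9.77]
```

```bash
python3 -m inch '{"hand":[0],"slide":[[0,0.0003,-0.008]],"dr":[[0,0,0]]}' >/dev/null; python3 chk.py 15 && python3 -m inch '{"hand":[0],"slide":[[0.001,0.0005,-0.008]],"dr":[[0,0,0]]}' >/dev/null; python3 chk.py 15 && python3 -m inch '{"hand":[0],"slide":[[0.001,0.0005,-0.008]],"dr":[[0,0,0]]}' >/dev/null; python3 chk.py 15 && python3 -m inch '{"hand":[0],"slide":[[0.001,0.0005,-0.007]],"dr":[[0,0,0]]}' >/dev/null; python3 chk.py 15
```

```text
chk [ 532.2 -217.7   75.7] F [-7.56 -3.51 10.86]
chk [ 530.8 -217.8   68.5] F [-5.65 -2.82  9.03]
chk [ 530.  -217.8   61.1] F [-3.65 -2.67  7.94]
chk [ 529.7 -217.6   54.5] F [-2.49 -1.34  3.8 ]
```

```bash
python3 -m inch '{"hand":[0],"slide":[[0.004,0.001,-0.005]],"dr":[[0,0,0]]}' >/dev/null; python3 chk.py 12 && python3 -m inch '{"hand":[0],"slide":[[0.004,0.001,-0.004]],"dr":[[0,0,0]]}' >/dev/null; python3 chk.py 8 && python3 -m inch '{"hand":[0],"slide":[[0.002,0.0005,-0.003]],"dr":[[0,0,0]]}' >/dev/null; python3 chk.py 8 && python3 -m inch '{"hand":[0],"slide":[[0.001,0,-0.0025]],"dr":[[0,0,0]]}' >/dev/null; python3 chk.py 6
```

```text
chk [ 532.9 -216.5   49.5] F [-1.04 -0.13  2.26]
chk [ 537.2 -215.2   45.4] F [ 0.14 -0.18 -0.22]
chk [ 539.8 -214.4   42.1] F [ 0.37  0.31 -0.38]
chk [ 541.2 -214.1   39.3] F [-0.33  0.1   1.59]
```

It has snapped home. Now I press in small steps up to about 16 N.

```bash
python3 -m inch '{"hand":[0,0],"slide":[[0,0,-0.001],[0,0,0]],"dr":[[0,0,0],[0,0,0]]}' >/dev/null; python3 chk.py 9 && python3 -m inch '{"hand":[0,0],"slide":[[0,0,-0.0008],[0,0,0]],"dr":[[0,0,0],[0,0,0]]}' >/dev/null; python3 chk.py 9 && python3 -m inch '{"hand":[0,0],"slide":[[0,0,-0.0008],[0,0,0]],"dr":[[0,0,0],[0,0,0]]}' >/dev/null; python3 chk.py 9
```

```text
chk [ 541.3 -214.2   38.4] F [-2.18  0.38  3.9 ]
chk [ 541.3 -214.2   38.2] F [-1.46  0.7   4.26]
chk [ 541.3 -214.3   38. ] F [-2.    1.6   5.71]
```

```bash
python3 -m inch '{"hand":[0],"slide":[[0,0,-0.0015]],"dr":[[0,0,0]]}' >/dev/null; python3 chk.py 10 && python3 -m inch '{"hand":[0],"slide":[[0,0,-0.0015]],"dr":[[0,0,0]]}' >/dev/null; python3 chk.py 11 && python3 -m inch '{"hand":[0],"slide":[[0,0,-0.0015]],"dr":[[0,0,0]]}' >/dev/null; python3 chk.py 11 && python3 -m inch '{"hand":[0],"slide":[[0,0,-0.0015]],"dr":[[0,0,0]]}' >/dev/null; python3 chk.py 11
```

```text
chk [ 541.4 -214.3   37. ] F [-2.55  0.88  8.84]
chk [ 541.4 -214.4   36.2] F [-4.63  1.4  12.11]
chk [ 541.4 -214.4   36.2] F [-4.63  1.4  12.11]
chk [ 541.4 -214.4   36.2] F [-4.63  1.4  12.11]
```

```bash
python3 -m inch '{"hand":[0],"slide":[[0,0,-0.0015]],"dr":[[0,0,0]]}' >/dev/null; python3 chk.py 15.5 && python3 -m inch '{"hand":[0],"slide":[[0,0,-0.0013]],"dr":[[0,0,0]]}' >/dev/null; python3 chk.py 15.5 && python3 -m inch '{"hand":[0],"slide":[[0,0,-0.0012]],"dr":[[0,0,0]]}' >/dev/null; python3 chk.py 15.5 && python3 -m inch '{"hand":[0],"slide":[[0,0,-0.0012]],"dr":[[0,0,0]]}' >/dev/null; python3 chk.py 15.5
```

```text
chk [ 541.5 -214.5   35.8] F [-5.1   1.3  13.61]
chk [ 541.5 -214.6   35.6] F [-4.92  2.44 14.97]
chk [ 541.5 -214.6   35.6] F [-5.58  2.64 13.95]
chk [ 541.5 -214.6   35.6] F [-4.62  2.74 14.23]
```

```bash
python3 -m inch '{"hand":[0,0],"slide":[[0,0,-0.0013],[0,0,-0.0013]],"dr":[[0,0,0],[0,0,0]]}' >/dev/null; python3 chk.py 16.5 && python3 -m inch '{"hand":[0,0],"slide":[[0,0,-0.0012],[0,0,-0.0012]],"dr":[[0,0,0],[0,0,0]]}' >/dev/null; python3 chk.py 16.5 && python3 -m inch '{"hand":[0,0],"slide":[[0,0,-0.0012],[0,0,-0.0012]],"dr":[[0,0,0],[0,0,0]]}' >/dev/null; python3 chk.py 16.5
python3 -m inch '{"hand":[0,0,0,0,0,0,0,0],"slide":[[0,0,0.004],[0,0,0.02],[0,0,0.05],[-0.03,0,0.05],[-0.05,0,0.03],[-0.05,0.02,0],[0,0.05,0],[0,0,0]],"dr":[[0,0,0],[0,0,0],[0,0,0],[0,0,0],[0,0,0],[0,0,0],[0,0,0],[0,0,0]]}'
python3 - <<'E'
from h import *
s=snap('scene','s9.png'); w=snap('wrist','w9.png')
cv2.imwrite('pics/c9.png',np.hstack([cv2.resize(s[170:320,200:410],(490,350),interpolation=2),cv2.resize(w[100:340,230:470],(310,350),interpolation=2)])[:,:,::-1])
E
```

```text
chk [ 541.5 -214.6   35.5] F [-6.88  2.79 15.68]
chk [ 541.5 -214.6   35.6] F [-5.77  3.38 15.02]
chk [ 541.5 -214.6   35.6] F [-5.42  2.63 13.89]
time_s: 24.38
position: [408.5, -142.7, 192.8]
tool_rot: [-1.396, 1.558, -1.138]
force: [0.6, -0.3, 0.9]
width: 0.002
```

View pics/c9.png

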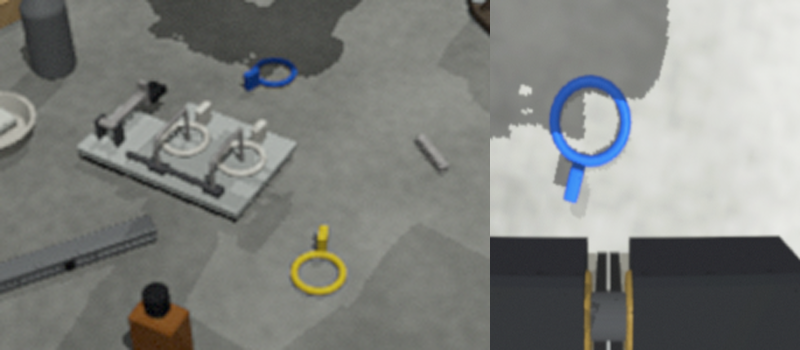

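The lever is down level and the arches are closed through both rings. The other things on the ledge look undisturbed. I'm handing in.

```bash
python3 -c "
from rig import manip
print(manip.sign_off(), manip.state()['force'])"
```

```text
the job is handed in; nothing more can be done
the job is handed in; nothing more can be done
```

The job is done and handed in at about 24.5 s.

- **Lever up:** I felt the thumb plate's height (its centre is about 33.5 mm above the ledge), gripped it and followed its arc up until the arches tipped fully back.
- **Ring on:** I picked the white ring up by its lug, lowered it over the empty post and let go within about a millimetre of the deck.
- **Lever home:** I pushed the lever down with shut fingers at no more than about 11 N until it snapped home. I then bore on the plate with 12–16 N for about 1.3 s and withdrew.

The last picture shows the lever down and level, the arches closed over both rings, and both rings flat on their posts. The blue ring, yellow ring, clipper, case and cologne look where they were. I did not look again at the hairbrush, tumbler, owl dish and pump bottle, but no move went near them.

The highest vertical force I read on the keeper was about 15.7 N, sampled between rows. Nothing reports whether the catch set, so that rests on the press force and on the lever staying down after I let go. None of the checks failed. The one disagreement was in locating the empty post: one scene-camera estimate was about 10 mm off the others in y, which was within the ring's ±19 mm clearance.

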